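Clear the pot-painting bench

ROBOT

A 7-joint arm with a two-finger parallel gripper is mounted at the origin on the work surface. World frame = base frame: x ahead of the robot, y to its left, z up, the work surface at z = 0. Lengths are in m, angles in rad, forces in N, time in s.
With the tool pointing down it reaches from about 0.425 to 0.925 m from the base axis. Payload 6.8 kg.
Tool frame: the origin (TCP) lies on the front face of the gripper's body, between the roots of the fingers; the fingertips stand 73 mm ahead of it and the grasp point (between the pads) lies 54 mm ahead of it; z points along the fingers, y is the line along which they close (so a half turn about z gives the same grasp; the last joint's range is limited). The gripper opens to 85 mm and grips with 20 to 120 N. Pads are 22 mm wide; open, the fingers measure 114 mm over their backs; the gripper's body (76 mm by 85 mm) begins 54 mm behind the grasp point. The pads swing forward as they close: fully open they stand 13 mm farther back than shut.
Start: joints at [1.149, 0.477, 0.022, 1.555, -0.011, 1.109, -0.083], TCP at [0.208, -0.642, 0.304] pointing down, gripper open.
Joint ranges: [-2.96, 2.96], [-0.34, 2.1], [-1.41, 1.46], [0.24, 2.44], [-1.37, 4.51], [0.17, 1.92], [-2.96, 2.96]. Speed limits (rad/s): [2.39, 2.39, 3.14, 3.14, 3.14, 3.14, 3.14].

INTERFACE

Orientations are given as a unit quaternion [w, x, y, z].
In Python, from station import bot, optics gives the robot as it stands.
- The arm moves only by the tool drive_tool, never from a script. Its argument "deltas" is a list of rows, each an object with "gripper": the closure in counts, from 0 (fully open) to 255 (shut); "offset": the shift along the tool's x, y, z in units of 1000 mm (1.0 is 1000 mm), a list of three; "angular": the turn, a rotation vector about the tool's x, y, z in units of 45 degrees (1.0 is 45 degrees), a list of three. In form: [{"gripper": gripper, "offset": [dx, dy, dz], "angular": [rx, ry, rz]}, ...]. A call has 1 to 5 rows; each row is the pose to reach, as a shift and turn from the pose commanded when the call began, along the tool's axes at that moment; what a row does not reach only later rows make up. A row lasts 1/10 s, in which the tool goes at most 50 mm and 8.59 degrees, less where a joint would pass 70% of its speed; a pose out of reach is approached as far as the arm can. A call with a number of a shift or a turn outside -1 to 1 is refused whole. A call with a gripper value outside its range is refused whole. The fingers move at their own pace and stop on an object; "grip_force" is the grip in N (left out, the last holds). Time passes only in rows, so rows that repeat a pose let the fingers close. It gives the time, the measured TCP pose, the force, the opening and the grip force at its end, in the units of the state.
- bot.get_obs(): the state, without advancing time (a new reading comes with each control period).
- optics.read_camera(name): name is "side" or "top" or "wrist"; returns the picture (480x640x3 uint8, blue, green, red); there is no depth.
- optics.camera_model(name): a dict with "fx", "fy", "cx", "cy" (pixels), "dist" ([k1, k2, p1, p2, k3] as OpenCV has them; the pictures are not rectified), "cam_to_world" (4x4, takes a point from camera to world coordinates). Camera axes: x right, y up, looking along -z (the intrinsics and any distortion apply to the point x, -y, -z); pixel columns grow to the right and rows downward; lengths in m; the calibration is good to about 2 mm. A picture is of the moment at which its call begins: read the wrist's pose just before it. camera_model takes no time and is no camera call; for the wrist camera it gives the pose at the moment of the call.
- bot.hand_in(): hands the job in; it is judged then, once.
The state is a dict: "t": time; "q": joint angles; "joint_vel": joint speeds; "joint_torque": joint torques, N m; "eef_pos": TCP position; "tool_rot": TCP orientation; "contact_force": force on the tool from outside, world axes, zero at the start; "torque": the same for the moment, N m; "gripper_width": opening from 0.0 (shut) to 1.0 (fully open); "grasp_force": force on a finger pad.
Only numpy, scipy, OpenCV 4.12 (cv2) and the standard library are available. Lean on these libraries where they do the work, as an engineer would, in place of code of your own. Each camera call takes 0.05 s, during which the arm holds its last target. There are 200 camera calls.

TASK

Clear the painting bench: stand the two painted pots in the packing tray, one in the middle of each cell, and put the bare wooden pot in the middle of the empty half of the blanks crate. Lift each paint tub over the lip of the tub rack and stand it on the rack's floor, midway between lip and ledge, straight in front of the swatch of its own colour. Keep pots and tubs upright, and set them down rather than letting them fall.

Things in the scene. Friction and masses are not known exactly. Their poses are not given: they have to be found in the camera images.
- pot_blue_center (a point): Painted turned wooden pot, red with a dark blue skirt and yellow lines: 52 mm tall, belly 54 mm across from 16 to 29 mm above its foot, foot 38 mm, rim 42 mm; about 60 g. Point on its axis, 26 mm above the foot (grip height); z up; round, yaw means nothing. The pots, tubs and a blue tape roll (68 mm across, 24 mm tall, stays) start on six shuffled places of a front arc, centres 95 mm or more apart.
- pot_white_center (a point): Painted turned wooden pot, red with a white skirt and dark green lines: 52 mm tall, belly 54 mm across from 16 to 29 mm above its foot, foot 38 mm, rim 42 mm; about 60 g. Point on its axis, 26 mm above the foot (grip height); z up; round, yaw means nothing. Starts somewhere on the front arc.
- pot_bare_center (a point): Bare pot, pale unpainted wood, the one out on the bench (another one stored in the crate stays there): 52 mm tall, belly 54 mm across from 16 to 29 mm above its foot, foot 38 mm, rim 42 mm; about 60 g. Point on its axis, 26 mm above the foot (grip height); z up; round, yaw means nothing. Starts somewhere on the front arc.
- tub_yellow_center (a point): Yellow paint tub, lidded, round, straight-sided, 58 mm across, 44 mm tall, about 90 g. Point on its axis at half height, 22 mm above its foot; z up; yaw means nothing. Starts somewhere on the front arc.
- tub_green_center (a point): Green paint tub, lidded, round, straight-sided, 58 mm across, 44 mm tall, about 90 g. Point on its axis at half height, 22 mm above its foot; z up; yaw means nothing. Starts somewhere on the front arc.
- packing_tray: Pale wooden tray, fixed, 104 (x) by 250 (y) mm: two cells side by side along y, each 92 by 116 mm inside with a round grey felt pad in the middle, at y = +61 and -61 mm. Origin under its centre; floor 6 mm, walls and divider 20 mm above the bench. Finger room is along y. Tray, rack and crate stand in a far row in any order, up to 9 degrees askew.
- blanks_crate: Grey plastic crate, fixed, 108 (x) by 250 (y) mm, two halves side by side along y, each 98 by 117 mm inside; floor 5 mm, walls and divider 30 mm above the bench. Origin under its centre. The half at +y (middle at y = +61 mm) is empty; the half at -y holds a stored bare pot. Finger room is along y.
- tub_rack: Wooden rack, fixed, 122 (x) by 258 (y) mm. Floor 10 mm above the bench, clear from x = -53 to +31, y = -121 to +121 mm. Front lip (-x side) and end cheeks: tops 34 mm above the bench. Rear ledge (+x) 40 mm high, with two swatches. Origin under its centre. Tubs stand at x = -11, y = +55 and -55 mm, no divider between; finger room is along y.
- swatch_yellow: Yellow colour swatch with white border, 26 by 46 by 3 mm, fixed on the rack's rear ledge at x = +46, y = +55 or -55 mm of the rack (varies). Origin under its centre, axes as the rack's. The middle of its tub's place is 57 mm in front of it (-x).
- swatch_green: Green colour swatch with white border, same size, on the ledge's other place (x = +46, y = -55 or +55 mm of the rack). Origin under its centre, axes as the rack's. The middle of its tub's place is 57 mm in front of it (-x).

How it is judged:
By the outcome, as a careful person would: the job done as asked, in the order asked, and still so for the second after the job is handed in, with the robot touching nothing.
It also fails if it takes over 125 s, if anything falls off the work surface, if the arm or the gripper's body presses on something with over 40 N, if the wrist force passes 120 N, or if a joint passes its speed limit or range.

## Working session

There is one attempt and no reset: what is moved stays moved. The work goes in short steps, Python scripts to look and compute and a tool call to move; the robot and the scene stay as the last step left them, time stands still between calls to the robot, and variables do not carry over. Pictures are saved under pics/ and viewed, at most 14 in all, crops included, and the job is handed in when it is done.

Besides the shell and the picture viewer there is one more tool, called after "Call:" as a command line: name --argument value ..., lists and objects as JSON in quotes. drive_tool: Moves the arm, as the interface text tells. Its arguments: {"type":"object","properties":{"deltas":{"type":"array"},"grip_force":{"type":"number"}},"required":["deltas"]}

```bash
mkdir -p pics; ls; python3 - <<'E'
from station import bot, optics
import cv2
o=bot.get_obs(); print(o)
for n in ("top","side"):
    im=optics.read_camera(n); cv2.imwrite(f"pics/{n}0.png",im)
    m=optics.camera_model(n); print(n,m)
E
```

```text
pics
{'t': 0.0, 'q': array([ 1.14889853,  0.47779496,  0.02236091,  1.55641316, -0.01147127,
        1.10928262, -0.08310432]), 'joint_vel': array([-1.16672136e-03,  1.06783916e-03,  9.63069954e-05,  4.73386320e-04,
       -1.47212399e-03,  6.68766650e-04, -2.89173698e-05]), 'joint_torque': array([ 6.48267292e-05, -5.96452403e+01,  1.60780896e+00, -2.81194693e+01,
        1.23879997e-02,  9.43841762e-03,  1.43794864e-05]), 'eef_pos': array([ 0.2081985 , -0.64162942,  0.30294562]), 'tool_rot': array([-8.57142656e-04,  9.87715298e-01,  1.56261661e-01, -2.19714843e-04]), 'contact_force': array([-0.33020571,  0.29124578,  0.16342937]), 'torque': array([-0.02693877,  0.02248329, -0.01201869]), 'grasp_force': 0.0, 'gripper_width': 1.0008429530470329}
top {'fx': 488.22456955442254, 'fy': 488.22456955442254, 'cx': 322.87850115309993, 'cy': 244.72655810972313, 'dist': array([0.03753639, 0.        , 0.        , 0.        , 0.        ]), 'cam_to_world': array([[ 0.01791651,  0.98454227, -0.17422837,  0.3348237 ],
       [-0.99973455,  0.02016514,  0.01114444, -0.00287699],
       [ 0.01448552,  0.17398245,  0.98464221,  1.07926266],
       [ 0.        ,  0.        ,  0.        ,  1.        ]])}
side {'fx': 486.65744432295105, 'fy': 486.65744432295105, 'cx': 324.6553076190996, 'cy': 239.30039117638327, 'dist': array([0.0180681, 0.       , 0.       , 0.       , 0.       ]), 'cam_to_world': array([[-0.86540718,  0.30408738, -0.39824776,  0.07643084],
       [-0.50086561, -0.54764056,  0.67024134,  0.7499439 ],
       [-0.0142847 ,  0.77950028,  0.62623898,  0.78097672],
       [ 0.        ,  0.        ,  0.        ,  1.        ]])}
```

View pics/top0.png

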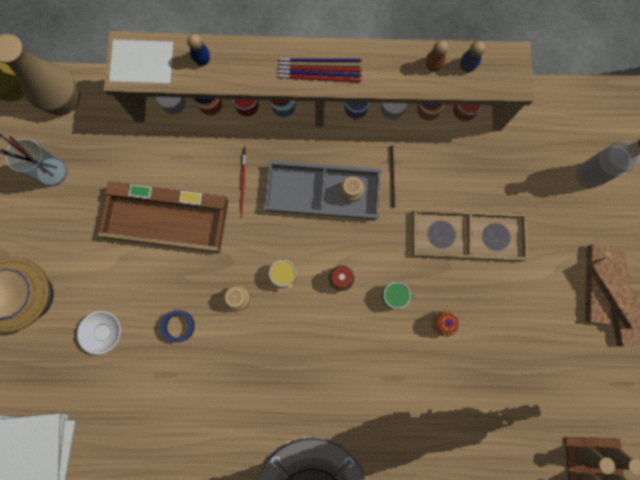

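View pics/side0.png

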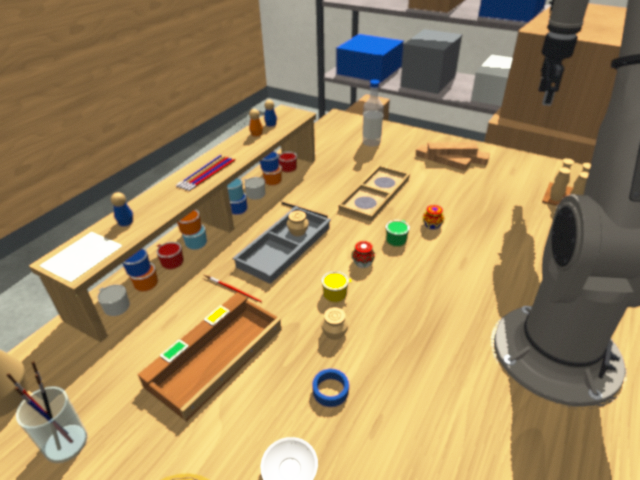

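The top view shows, from left to right:
- rack at about (163,218), with swatches green (140,191) and yellow (190,198)
- crate (322,190), with its left half empty
- tray (469,236), with pads at (441,234) and (496,237)
- bare pot (237,298)
- yellow tub (281,273)
- dark red pot, presumably the white-skirt one (342,278)
- green tub (397,295)
- blue pot (447,323)

The side view agrees. The (433,215) pot's skirt colour still needs checking, but either cell suits either painted pot.

```bash
cat > h.py <<'E'
from station import bot, optics
import cv2, numpy as np
def ray(m,px):
    K=np.array([[m["fx"],0,m["cx"]],[0,m["fy"],m["cy"]],[0,0,1.]])
    p=cv2.undistortPoints(np.array(px,float).reshape(-1,1,2),K,m["dist"]).reshape(-1,2)
    d=np.c_[p[:,0],-p[:,1],-np.ones(len(p))]@m["cam_to_world"][:3,:3].T
    return m["cam_to_world"][:3,3],d
def plane(m,px,z):
    c,d=ray(m,px); return (c+d*((z-c[2])/d[:,2])[:,None])
def two(ma,pa,mb,pb):
    a,u=ray(ma,[pa]);b,v=ray(mb,[pb]);u=u[0];v=v[0]
    s=np.linalg.lstsq(np.c_[u,-v],b-a,rcond=None)[0]
    p,q=a+u*s[0],b+v*s[1]; return (p+q)/2,np.linalg.norm(p-q)
def blobs(im,lo,hi,amin=60,roi=None):
    hsv=cv2.cvtColor(im,cv2.COLOR_BGR2HSV); k=cv2.inRange(hsv,np.array(lo),np.array(hi))
    if roi: 
        z=np.zeros_like(k);x0,y0,x1,y1=roi;z[y0:y1,x0:x1]=k[y0:y1,x0:x1];k=z
    c,_=cv2.findContours(k,cv2.RETR_EXTERNAL,cv2.CHAIN_APPROX_NONE)
    return sorted([q for q in c if cv2.contourArea(q)>amin],key=cv2.contourArea,reverse=True)
E
python3 - <<'E'
from h import *
im=cv2.imread("pics/top0.png"); m=optics.camera_model("top")
hsv=cv2.cvtColor(im,cv2.COLOR_BGR2HSV)
for n,p in dict(yel=(281,273),grn=(397,295),red=(342,278),blu=(447,316),bare=(237,296),sw_g=(140,191),sw_y=(190,198),pad1=(441,234),pad2=(496,237),crate=(295,190),cratewall=(295,164),tray=(418,220),bench=(300,320)).items(): print(n,hsv[p[1],p[0]])
def rep(n,c,z):
    r=cv2.minAreaRect(c); b=cv2.boxPoints(r); P=plane(m,[r[0]],z)[0]; B=plane(m,b,z)
    (ex,ey),rad=cv2.minEnclosingCircle(c)
    print(n,cv2.contourArea(c),np.round(r[0],1),"P",P[:2].round(4),"sz",np.linalg.norm(B[0]-B[1]).round(4),np.linalg.norm(B[1]-B[2]).round(4),"edges",np.degrees(np.arctan2(*(B[1]-B[0])[1::-1])).round(1))
for n,lo,hi,z,roi in [("yel",(20,140,90),(35,255,255),.044,(255,250,310,300)),("grn",(45,120,50),(85,255,255),.044,(370,270,425,320)),
 ("red",(0,120,40),(8,255,255),.04,(320,255,365,300)),("blu",(0,170,40),(10,255,255),.04,(425,300,470,345)),
 ("swg",(45,120,50),(85,255,255),.043,(120,175,160,205)),("swy",(20,140,90),(35,255,255),.043,(170,180,212,212)),
 ("crate",(95,20,20),(130,120,130),.03,(250,150,390,230)),("pad",(100,15,20),(175,120,130),.008,(410,205,530,265))]:
    for c in blobs(im,lo,hi,60,roi)[:2]: rep(n,c,z)
E
```

```text
yel [ 24 146 173]
grn [ 62 118 121]
red [  4  21 170]
blu [ 11 172 141]
bare [ 17  99 147]
sw_g [ 65 136 122]
sw_y [ 24 153 173]
pad1 [154  21  86]
pad2 [168  15  86]
crate [105   5 103]
cratewall [105   5  99]
tray [ 17  86 149]
bench [ 18  98 141]
yel 318.5 [282.3 272.8] P [0.4557 0.0708] sz 0.0435 0.0426 edges -43.1
red 310.0 [341.5 276.5] P [ 0.4506 -0.0557] sz 0.0451 0.0408 edges -88.9
blu 276.0 [447.5 323. ] P [ 0.3569 -0.2797] sz 0.0401 0.0415 edges -88.8
swg 74.5 [139.5 191. ] P [0.6286 0.3861] sz 0.0321 0.0135 edges -88.5
swy 82.5 [189.9 197.2] P [0.6172 0.2768] sz 0.0139 0.0353 edges -3.1
```

```bash
python3 - <<'E'
import cv2
im=cv2.imread("pics/top0.png")[150:350,90:540]
cv2.imwrite("pics/c1.png",cv2.resize(im,(800,356),interpolation=cv2.INTER_CUBIC))
E
```

```text
(no output)
```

View pics/c1.png

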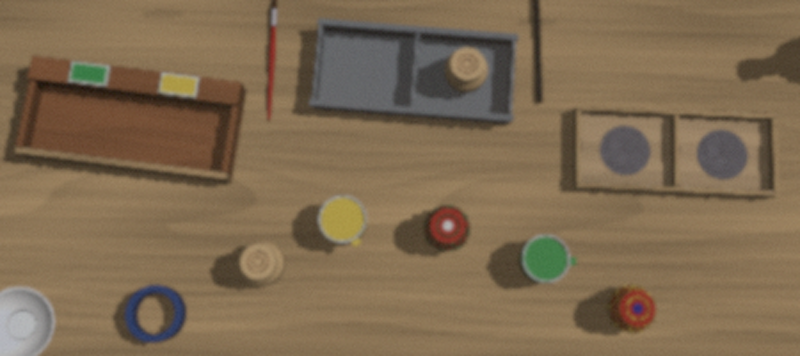

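The crop shows the crate's outer corners at crop pixels (320,22), (516,38), (511,121) and (311,107), and the pads at (625,150) and (722,154). It also shows the bare pot top at (261,262), the white-type pot (red, white spot) at (448,227) and the blue pot at (635,309). Pad and crate masks need low saturation.

```bash
python3 - <<'E'
from h import *
im=cv2.imread("pics/top0.png"); m=optics.camera_model("top"); sd=cv2.imread("pics/side0.png"); ms=optics.camera_model("side")
def rep(n,c,z):
    r=cv2.minAreaRect(c); b=cv2.boxPoints(r); P=plane(m,[r[0]],z)[0]; B=plane(m,b,z)
    print(n,cv2.contourArea(c),np.round(r[0],1),"P",P[:2].round(4),"sz",np.linalg.norm(B[0]-B[1]).round(4),np.linalg.norm(B[1]-B[2]).round(4),"ang",np.degrees(np.arctan2(*(B[1]-B[0])[1::-1])).round(1))
for c in blobs(im,(0,0,40),(180,50,110),200,(410,205,530,265))[:2]: rep("pad",c,.008)
for c in blobs(im,(0,0,40),(180,50,135),500,(252,150,390,230))[:1]: rep("crate",c,.03)
for c in blobs(im,(40,60,60),(90,255,255),200,(370,270,425,320))[:1]: rep("grn",c,.044)
for c in blobs(im,(20,115,90),(35,255,255),60,(255,250,310,300))[:1]: rep("yel",c,.044)
C=np.array([(320,22),(516,38),(511,121),(311,107)])/1.778+[90,150]
B=plane(m,C,.03); print("crate corners",B[:,:2].round(4),B.mean(0).round(4),[np.linalg.norm(B[i]-B[i-1]).round(4) for i in range(4)])
print("pads",plane(m,np.array([(625,150),(722,154)])/1.778+[90,150],.008).round(4))
print("bare top",plane(m,np.array([(261,262)])/1.778+[90,150],.052).round(4))
for n,a,b in [("yel",(282,272.8),(335,281)),("grn",(397.2,295),(397,229)),]: print(n,two(m,a,ms,b))
E
```

```text
pad 544.5 [495.8 236.2] P [ 0.5515 -0.4012] sz 0.0611 0.0588 ang -44.8
pad 535.0 [441. 234.] P [ 0.5542 -0.2791] sz 0.0585 0.0594 ang -88.8
crate 5530.0 [322.7 189.5] P [ 0.6454 -0.0121] sz 0.1173 0.2571 ang -2.3
grn 405.5 [396.8 294.8] P [ 0.4137 -0.1729] sz 0.0487 0.0488 ang -44.6
yel 368.0 [282.  272.5] P [0.4562 0.0713] sz 0.0469 0.045 ang -88.9
crate corners [[ 0.7056  0.1072]
 [ 0.6902 -0.1404]
 [ 0.5827 -0.134 ]
 [ 0.5952  0.1144]] [ 0.6434 -0.0132  0.03  ] [np.float64(0.1106), np.float64(0.2481), np.float64(0.1077), np.float64(0.2487)]
pads [[ 0.5534 -0.2803  0.008 ]
 [ 0.5507 -0.4019  0.008 ]]
bare top [[0.4013 0.1633 0.052 ]]
yel (array([0.45566032, 0.07148633, 0.03885397]), np.float64(0.001063702625585858))
grn (array([ 0.41422063, -0.17578601,  0.03202689]), np.float64(0.0003120474990382922))
```

Call:
drive_tool --deltas '[{"gripper": 0, "offset": [0.127, -0.149, 0.05], "angular": [0, 0, 0.43]}, {"gripper": 0, "offset": [0.127, -0.149, 0.05], "angular": [0, 0, 0.43]}, {"gripper": 0, "offset": [0.127, -0.149, 0.05], "angular": [0, 0, 0.43]}, {"gripper": 0, "offset": [0.127, -0.149, 0.05], "angular": [0, 0, 0.43]}, {"gripper": 0, "offset": [0.127, -0.149, 0.05], "angular": [0, 0, 0.43]}]' --grip_force 30

```text
t: 0.6
eef_pos: [0.2858, -0.454, 0.2517]
tool_rot: [-0.003, 1.0, -0.008, -0.001]
contact_force: [0.3, -0.7, -0.2]
gripper_width: 1.0
grasp_force: 0.0
```

```bash
cat > go.py <<'E'
# usage: go.py x y z yawdeg ...  successive targets; prints per-leg tool-frame offset (m) and angular z (45deg units)
import sys; from station import bot; import numpy as np
from scipy.spatial.transform import Rotation as R
o=bot.get_obs(); w,x,y,z=o["tool_rot"]; r=R.from_quat([x,y,z,w]); p=o["eef_pos"]
X=r.as_matrix()[:,0]; print("t",round(o["t"],2),"p",p.round(4),"yaw",np.degrees(np.arctan2(X[1],X[0])).round(2),"zax",r.as_matrix()[:,2].round(3),"q7",o["q"][6].round(2),"w",round(o["gripper_width"],3))
a=list(map(float,sys.argv[1:]))
for i in range(0,len(a),4):
    g=R.from_euler("ZX",[a[i+3],180],degrees=True); t=np.array(a[i:i+3]); d=r.inv().apply(t-p)
    print("off",d.round(4),"norm",np.linalg.norm(d).round(3),"ang",((r.inv()*g).as_rotvec()/(np.pi/4)).round(3)); r,p=g,t
E
python3 go.py .357 -.28 .2 -1.3
```

```text
t 0.6 p [ 0.2858 -0.454   0.2517] yaw -0.88 zax [-0.002  0.007 -1.   ] q7 -0.68 w 1.0
off [ 0.0686 -0.1747  0.0528] norm 0.195 ang [-0.009  0.002  0.009]
```

Call:
drive_tool --deltas '[{"gripper": 0, "offset": [0.068, -0.172, 0.052], "angular": [0, 0, 0]}, {"gripper": 0, "offset": [0.068, -0.172, 0.052], "angular": [0, 0, 0]}, {"gripper": 0, "offset": [0.068, -0.172, 0.052], "angular": [0, 0, 0]}, {"gripper": 0, "offset": [0.068, -0.172, 0.052], "angular": [0, 0, 0]}, {"gripper": 0, "offset": [0.068, -0.172, 0.052], "angular": [0, 0, 0]}]'

```text
t: 1.1
eef_pos: [0.3567, -0.2856, 0.2005]
tool_rot: [-0.002, 1.0, -0.008, -0.001]
contact_force: [-0.6, -0.5, 0.9]
gripper_width: 1.001
grasp_force: 0.0
```

```bash
python3 - <<'E'
from h import *
for i in range(3): im=optics.read_camera("wrist")
m=optics.camera_model("wrist"); print(m); cv2.imwrite("pics/w1.png",im)
E
python3 go.py .357 -.28 .2 -1.3 .357 -.28 .078 -1.3
```

```text
{'fx': 349.3363275529794, 'fy': 349.3363275529794, 'cx': 316.3343132066705, 'cy': 237.0856517451384, 'dist': array([-0.0089661,  0.       ,  0.       ,  0.       ,  0.       ]), 'cam_to_world': array([[-2.54133524e-02,  9.57757849e-01,  2.86450804e-01,
         4.27457889e-01],
       [-9.99677027e-01, -2.43637170e-02, -7.22847821e-03,
        -2.92835242e-01],
       [ 5.58745849e-05, -2.86541988e-01,  9.58067683e-01,
         2.72301875e-01],
       [ 0.00000000e+00,  0.00000000e+00,  0.00000000e+00,
         1.00000000e+00]])}
t 1.25 p [ 0.3552 -0.2916  0.202 ] yaw -1.38 zax [-0.    -0.001 -1.   ] q7 -1.07 w 1.005
off [ 0.0015 -0.0116  0.002 ] norm 0.012 ang [ 0.001  0.    -0.002]
off [-0.    -0.     0.122] norm 0.122 ang [0. 0. 0.]
```

View pics/w1.png

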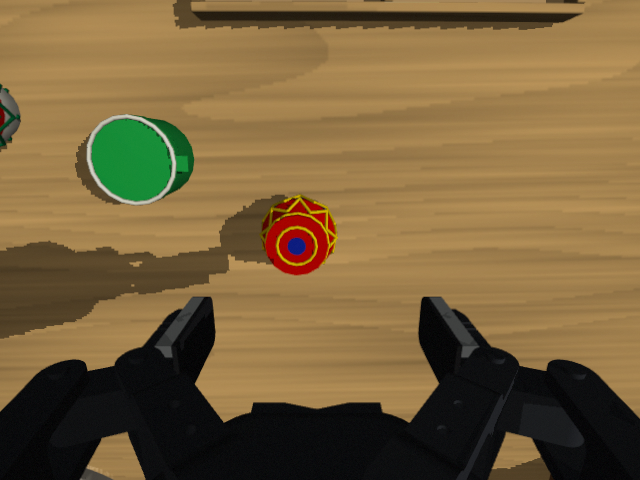

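The wrist view shows the pot with its blue-dot top at (297,246), between the fingers' x-range. The green tub lid is at (134,158), and the white-skirt pot is at the left edge.

```bash
python3 - <<'E'
from h import *
im=cv2.imread("pics/w1.png"); m=optics.camera_model("wrist")
for n,lo,hi,z,roi in [("dot",(110,100,60),(130,255,255),.052,(250,180,350,290)),("pot top",(0,180,60),(8,255,255),.05,(250,210,350,290)),("grn",(45,120,50),(85,255,180),.044,(80,100,178,210))]:
    c=blobs(im,lo,hi,60,roi)[0]; r=cv2.minAreaRect(c); print(n,r,plane(m,[r[0]],z).round(4))
print(plane(m,[(134,158)],.044))
E
python3 go.py
```

```text
dot ((296.0, 245.5), (15.0, 16.0), 90.0) [[ 0.3561 -0.2775  0.052 ]]
pot top ((295.9706115722656, 244.61767578125), (61.361507415771484, 58.9361572265625), 14.03624439239502) [[ 0.3561 -0.2774  0.05  ]]
grn ((130.75, 159.75), (85.55992126464844, 73.53910827636719), 45.0) [[ 0.414  -0.1734  0.044 ]]
[[ 0.41503203 -0.17568932  0.044     ]]
t 1.25 p [ 0.3552 -0.2916  0.202 ] yaw -1.38 zax [-0.    -0.001 -1.   ] q7 -1.07 w 1.005
```

Call:
drive_tool --deltas '[{"gripper": 0, "offset": [0.001, -0.014, 0.03], "angular": [0, 0, 0]}, {"gripper": 0, "offset": [0.001, -0.014, 0.08], "angular": [0, 0, 0]}, {"gripper": 0, "offset": [0.001, -0.014, 0.115], "angular": [0, 0, 0]}, {"gripper": 0, "offset": [0.001, -0.014, 0.129], "angular": [0, 0, 0]}, {"gripper": 0, "offset": [0.001, -0.014, 0.129], "angular": [0, 0, 0]}]'

```text
t: 1.75
eef_pos: [0.3551, -0.2779, 0.0712]
tool_rot: [-0.001, 1.0, -0.013, -0.002]
contact_force: [-0.1, 0.7, 1.2]
gripper_width: 0.999
grasp_force: 0.0
```

Call:
drive_tool --deltas '[{"gripper": 140, "offset": [0, 0, 0], "angular": [0, 0, 0]}, {"gripper": 140, "offset": [0, 0, 0], "angular": [0, 0, 0]}, {"gripper": 140, "offset": [0, 0, 0], "angular": [0, 0, 0]}, {"gripper": 140, "offset": [0, 0, 0], "angular": [0, 0, 0]}, {"gripper": 140, "offset": [0, 0, 0], "angular": [0, 0, 0]}]' --grip_force 30

```text
t: 2.25
eef_pos: [0.3571, -0.2779, 0.0744]
tool_rot: [0.001, 1.0, -0.012, 0.001]
contact_force: [-1.5, -0.9, 7.5]
gripper_width: 0.618
grasp_force: 30.8
```

```bash
python3 go.py .356 -.278 .18 -1.3 .5515 -.4015 .18 -1.3 .5515 -.4015 .08 -1.3
```

```text
t 2.25 p [ 0.3571 -0.2779  0.0744] yaw -1.42 zax [ 0.002 -0.002 -1.   ] q7 -1.13 w 0.618
off [-0.0009  0.0003 -0.1056] norm 0.106 ang [ 0.002 -0.003 -0.003]
off [0.1983 0.119  0.    ] norm 0.231 ang [0. 0. 0.]
off [-0.  -0.   0.1] norm 0.1 ang [0. 0. 0.]
```

Call:
drive_tool --deltas '[{"gripper": 140, "offset": [0, 0, -0.03], "angular": [0, 0, 0]}, {"gripper": 140, "offset": [0, 0, -0.07], "angular": [0, 0, 0]}, {"gripper": 140, "offset": [0, 0, -0.106], "angular": [0, 0, 0]}]'

```text
t: 2.55
eef_pos: [0.3565, -0.2769, 0.1811]
tool_rot: [0.0, 1.0, -0.012, 0.0]
contact_force: [1.0, -0.3, -0.6]
gripper_width: 0.623
grasp_force: 32.0
```

Call:
drive_tool --deltas '[{"gripper": 140, "offset": [0.03, 0.018, 0], "angular": [0, 0, 0]}, {"gripper": 140, "offset": [0.07, 0.042, 0], "angular": [0, 0, 0]}, {"gripper": 140, "offset": [0.11, 0.066, 0], "angular": [0, 0, 0]}, {"gripper": 140, "offset": [0.15, 0.09, 0], "angular": [0, 0, 0]}, {"gripper": 140, "offset": [0.18, 0.108, 0], "angular": [0, 0, 0]}]'

```text
t: 3.05
eef_pos: [0.5363, -0.3906, 0.1802]
tool_rot: [0.001, 1.0, -0.012, 0.001]
contact_force: [0.4, 0.0, -0.4]
gripper_width: 0.62
grasp_force: 32.0
```

Call:
drive_tool --deltas '[{"gripper": 140, "offset": [0.018, 0.011, 0], "angular": [0, 0, 0]}, {"gripper": 140, "offset": [0.018, 0.011, 0], "angular": [0, 0, 0]}, {"gripper": 140, "offset": [0.018, 0.011, 0], "angular": [0, 0, 0]}, {"gripper": 140, "offset": [0.018, 0.011, 0], "angular": [0, 0, 0]}, {"gripper": 140, "offset": [0.018, 0.011, 0], "angular": [0, 0, 0]}]'

```text
t: 3.55
eef_pos: [0.5508, -0.4002, 0.1793]
tool_rot: [-0.0, 1.0, -0.012, -0.0]
contact_force: [-0.3, -0.4, -1.0]
gripper_width: 0.618
grasp_force: 32.0
```

```bash
python3 - <<'E'
from h import *
im=optics.read_camera("wrist"); m=optics.camera_model("wrist"); cv2.imwrite("pics/w2.png",im)
E
python3 go.py .5515 -.4015 .12 -1.3 .5515 -.4015 .081 -1.3
```

```text
t 3.6 p [ 0.5509 -0.4002  0.1793] yaw -1.38 zax [-0.  0. -1.] q7 -1.08 w 0.619
off [0.0006 0.0013 0.0593] norm 0.059 ang [-0.     0.    -0.002]
off [-0.    -0.     0.039] norm 0.039 ang [0. 0. 0.]
```

View pics/w2.png

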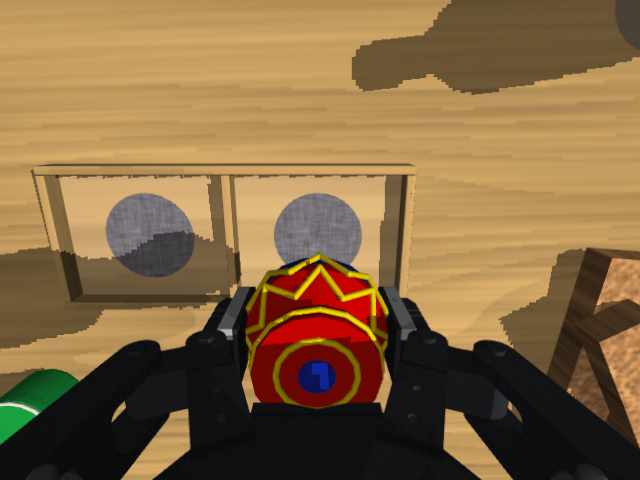

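Pot held upright. The left pad is at (150,235), and the right pad spans columns 274–362 with its top at row 193.

```bash
python3 - <<'E'
from h import *
m=optics.camera_model("wrist")
print(plane(m,[(150,235),(318,235)],.007).round(4))
E
```

```text
[[ 0.5553 -0.279   0.007 ]
 [ 0.5523 -0.4008  0.007 ]]
```

Call:
drive_tool --deltas '[{"gripper": 140, "offset": [0.001, 0.001, 0.04], "angular": [0, 0, 0]}, {"gripper": 140, "offset": [0.001, 0.001, 0.075], "angular": [0, 0, 0]}, {"gripper": 140, "offset": [0.001, 0.001, 0.09], "angular": [0, 0, 0]}, {"gripper": 140, "offset": [0.001, 0.001, 0.096], "angular": [0, 0, 0]}, {"gripper": 140, "offset": [0.001, 0.001, 0.099], "angular": [0, 0, 0]}]'

```text
t: 4.1
eef_pos: [0.5528, -0.4016, 0.0805]
tool_rot: [-0.0, 1.0, -0.012, -0.0]
contact_force: [-6.9, 5.0, 14.1]
gripper_width: 0.614
grasp_force: 33.1
```

```bash
python3 -c "
from station import bot;o=bot.get_obs();print(o['eef_pos'],o['contact_force'])"
```

```text
[ 0.55276523 -0.40161742  0.08048688] [-6.89081117  5.00887055 14.14129526]
```

Call:
drive_tool --deltas '[{"gripper": 45, "offset": [0, 0, 0], "angular": [0, 0, 0]}, {"gripper": 45, "offset": [0, 0, 0], "angular": [0, 0, 0]}, {"gripper": 45, "offset": [0, 0, 0], "angular": [0, 0, 0]}, {"gripper": 45, "offset": [0, 0, 0], "angular": [0, 0, 0]}]'

```text
t: 4.5
eef_pos: [0.5531, -0.4019, 0.0808]
tool_rot: [0.0, 1.0, -0.012, 0.001]
contact_force: [-0.7, 0.3, -0.3]
gripper_width: 0.821
grasp_force: 0.0
```

Call:
drive_tool --deltas '[{"gripper": 45, "offset": [0, 0, -0.02], "angular": [0, 0, 0]}, {"gripper": 45, "offset": [0, 0, -0.06], "angular": [0, 0, 0]}, {"gripper": 45, "offset": [0, 0, -0.1], "angular": [0, 0, 0]}]'

```text
t: 4.8
eef_pos: [0.5523, -0.4013, 0.1806]
tool_rot: [-0.0, 1.0, -0.012, -0.001]
contact_force: [1.4, -0.6, 0.6]
gripper_width: 0.825
grasp_force: 0.0
```

Call:
drive_tool --deltas '[{"gripper": 0, "offset": [-0.055, -0.168, 0], "angular": [0, 0, 0]}, {"gripper": 0, "offset": [-0.055, -0.168, 0], "angular": [0, 0, 0]}, {"gripper": 0, "offset": [-0.055, -0.168, 0], "angular": [0, 0, 0]}, {"gripper": 0, "offset": [-0.055, -0.168, 0], "angular": [0, 0, 0]}, {"gripper": 0, "offset": [-0.055, -0.168, 0], "angular": [0, 0, 0]}]'

```text
t: 5.3
eef_pos: [0.5011, -0.2277, 0.1803]
tool_rot: [-0.001, 1.0, -0.009, -0.0]
contact_force: [1.1, -1.1, -0.1]
gripper_width: 1.001
grasp_force: 0.0
```

Call:
drive_tool --deltas '[{"gripper": 0, "offset": [-0.055, -0.168, 0], "angular": [0, 0, 0]}, {"gripper": 0, "offset": [-0.055, -0.168, 0], "angular": [0, 0, 0]}, {"gripper": 0, "offset": [-0.055, -0.168, 0], "angular": [0, 0, 0]}, {"gripper": 0, "offset": [-0.055, -0.168, 0], "angular": [0, 0, 0]}, {"gripper": 0, "offset": [-0.055, -0.168, 0], "angular": [0, 0, 0]}]'

```text
t: 5.8
eef_pos: [0.4504, -0.0599, 0.1803]
tool_rot: [-0.0, 1.0, -0.009, 0.0]
contact_force: [-0.5, -0.2, -0.4]
gripper_width: 1.0
grasp_force: 0.0
```

Call:
drive_tool --deltas '[{"gripper": 0, "offset": [0, 0, 0], "angular": [0, 0, 0]}, {"gripper": 0, "offset": [0, 0, 0], "angular": [0, 0, 0]}]'

```text
t: 6.0
eef_pos: [0.4515, -0.0645, 0.1802]
tool_rot: [0.0, 1.0, -0.013, 0.001]
contact_force: [-1.3, -0.9, 0.4]
gripper_width: 1.0
grasp_force: 0.0
```

```bash
python3 - <<'E'
from h import *
im=optics.read_camera("wrist"); m=optics.camera_model("wrist"); cv2.imwrite("pics/w3.png",im)
E
python3 go.py .4506 -.0557 .074 -1.3
```

```text
t 6.05 p [ 0.4514 -0.0646  0.1801] yaw -1.52 zax [ 0.001 -0.001 -1.   ] q7 -1.65 w 0.999
off [-0.0011 -0.009   0.1061] norm 0.106 ang [ 0.001 -0.001 -0.005]
```

View pics/w3.png

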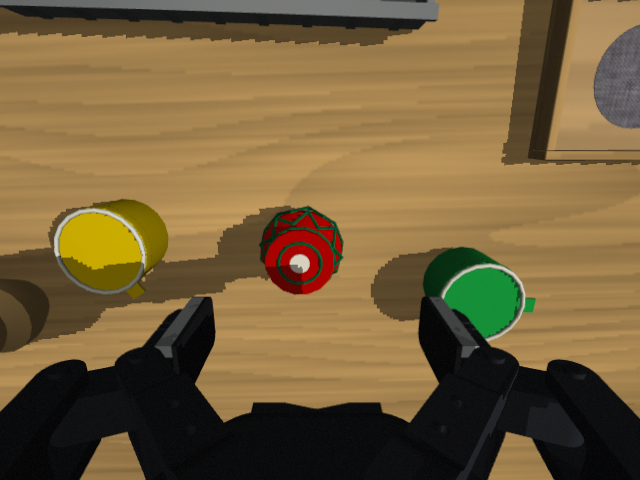

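The white-type pot's dot is at (300,264), the yellow lid at (101,251) and the green lid at (481,300).

```bash
python3 - <<'E'
from h import *
m=optics.camera_model("wrist")
print(plane(m,[(300,264)],.052).round(4),plane(m,[(101,251),(481,300)],.044).round(4))
E
```

```text
[[ 0.4477 -0.0541  0.052 ]] [[ 0.4568  0.0706  0.044 ]
 [ 0.4162 -0.1707  0.044 ]]
```

Call:
drive_tool --deltas '[{"gripper": 0, "offset": [-0.0025, -0.01, 0.03], "angular": [0, 0, 0]}, {"gripper": 0, "offset": [-0.0025, -0.01, 0.07], "angular": [0, 0, 0]}, {"gripper": 0, "offset": [-0.0025, -0.01, 0.095], "angular": [0, 0, 0]}, {"gripper": 0, "offset": [-0.0025, -0.01, 0.105], "angular": [0, 0, 0]}, {"gripper": 0, "offset": [-0.0025, -0.01, 0.105], "angular": [0, 0, 0]}]'

```text
t: 6.55
eef_pos: [0.4481, -0.0538, 0.0739]
tool_rot: [0.0, 1.0, -0.013, -0.001]
contact_force: [-0.8, 0.6, 0.7]
gripper_width: 1.002
grasp_force: 0.0
```

Call:
drive_tool --deltas '[{"gripper": 140, "offset": [0, 0, 0], "angular": [0, 0, 0]}, {"gripper": 140, "offset": [0, 0, 0], "angular": [0, 0, 0]}, {"gripper": 140, "offset": [0, 0, 0], "angular": [0, 0, 0]}, {"gripper": 140, "offset": [0, 0, 0], "angular": [0, 0, 0]}, {"gripper": 140, "offset": [0, 0, 0], "angular": [0, 0, 0]}]'

```text
t: 7.05
eef_pos: [0.4494, -0.0532, 0.0763]
tool_rot: [0.0, 1.0, -0.012, 0.001]
contact_force: [-0.8, -0.1, 4.2]
gripper_width: 0.614
grasp_force: 30.7
```

Call:
drive_tool --deltas '[{"gripper": 140, "offset": [0, 0, -0.03], "angular": [0, 0, 0]}, {"gripper": 140, "offset": [0, 0, -0.07], "angular": [0, 0, 0]}, {"gripper": 140, "offset": [0, 0, -0.105], "angular": [0, 0, 0]}]'

```text
t: 7.35
eef_pos: [0.4485, -0.053, 0.1822]
tool_rot: [0.0, 1.0, -0.012, 0.001]
contact_force: [0.9, 0.8, -0.9]
gripper_width: 0.611
grasp_force: 32.3
```

Call:
drive_tool --deltas '[{"gripper": 140, "offset": [0.015, 0.03, 0], "angular": [0, 0, 0]}, {"gripper": 140, "offset": [0.037, 0.074, 0], "angular": [0, 0, 0]}, {"gripper": 140, "offset": [0.059, 0.118, 0], "angular": [0, 0, 0]}, {"gripper": 140, "offset": [0.081, 0.162, 0], "angular": [0, 0, 0]}, {"gripper": 140, "offset": [0.1, 0.2, 0], "angular": [0, 0, 0]}]'

```text
t: 7.85
eef_pos: [0.5444, -0.2581, 0.1813]
tool_rot: [0.001, 1.0, -0.013, 0.001]
contact_force: [0.1, 0.9, -0.2]
gripper_width: 0.618
grasp_force: 32.3
```

Call:
drive_tool --deltas '[{"gripper": 140, "offset": [0.01, 0.021, 0], "angular": [0, 0, 0]}, {"gripper": 140, "offset": [0.01, 0.021, 0], "angular": [0, 0, 0]}, {"gripper": 140, "offset": [0.01, 0.021, 0], "angular": [0, 0, 0]}, {"gripper": 140, "offset": [0.01, 0.021, 0], "angular": [0, 0, 0]}, {"gripper": 140, "offset": [0.01, 0.021, 0], "angular": [0, 0, 0]}]'

```text
t: 8.35
eef_pos: [0.553, -0.275, 0.1802]
tool_rot: [-0.0, 1.0, -0.011, -0.0]
contact_force: [0.2, -0.1, -0.6]
gripper_width: 0.613
grasp_force: 32.3
```

```bash
python3 go.py .555 -.279 .0815 -1.3
```

```text
t 8.35 p [ 0.553  -0.275   0.1802] yaw -1.26 zax [-0.     0.001 -1.   ] q7 -1.27 w 0.613
off [0.0021 0.004  0.0987] norm 0.099 ang [-0.001  0.     0.001]
```

Call:
drive_tool --deltas '[{"gripper": 140, "offset": [0.002, 0.004, 0.04], "angular": [0, 0, 0]}, {"gripper": 140, "offset": [0.002, 0.004, 0.075], "angular": [0, 0, 0]}, {"gripper": 140, "offset": [0.002, 0.004, 0.09], "angular": [0, 0, 0]}, {"gripper": 140, "offset": [0.002, 0.004, 0.096], "angular": [0, 0, 0]}, {"gripper": 140, "offset": [0.002, 0.004, 0.098], "angular": [0, 0, 0]}]'

```text
t: 8.85
eef_pos: [0.5554, -0.2801, 0.0825]
tool_rot: [-0.0, 1.0, -0.012, 0.0]
contact_force: [-0.8, -0.7, 0.8]
gripper_width: 0.614
grasp_force: 32.4
```

Call:
drive_tool --deltas '[{"gripper": 140, "offset": [0, 0, 0], "angular": [0, 0, 0]}, {"gripper": 140, "offset": [0, 0, 0], "angular": [0, 0, 0]}]'

```text
t: 9.05
eef_pos: [0.556, -0.2808, 0.0832]
tool_rot: [0.0, 1.0, -0.012, 0.001]
contact_force: [-0.0, 0.2, 0.1]
gripper_width: 0.614
grasp_force: 32.3
```

Call:
drive_tool --deltas '[{"gripper": 140, "offset": [-0.001, -0.001, 0.001], "angular": [0, 0, 0]}, {"gripper": 140, "offset": [-0.001, -0.001, 0.002], "angular": [0, 0, 0]}, {"gripper": 140, "offset": [-0.001, -0.001, 0.002], "angular": [0, 0, 0]}]'

```text
t: 9.35
eef_pos: [0.5552, -0.2803, 0.0823]
tool_rot: [0.001, 1.0, -0.012, 0.002]
contact_force: [-2.9, 0.8, 12.3]
gripper_width: 0.617
grasp_force: 33.5
```

Set down with 12 N. Now release, lift and go to the bare pot.

Call:
drive_tool --deltas '[{"gripper": 45, "offset": [0, 0, 0], "angular": [0, 0, 0]}, {"gripper": 45, "offset": [0, 0, 0], "angular": [0, 0, 0]}, {"gripper": 45, "offset": [0, 0, 0], "angular": [0, 0, 0]}, {"gripper": 45, "offset": [0, 0, 0], "angular": [0, 0, 0]}]'

```text
t: 9.75
eef_pos: [0.554, -0.2795, 0.0797]
tool_rot: [-0.0, 1.0, -0.012, -0.0]
contact_force: [0.8, -0.0, 0.2]
gripper_width: 0.826
grasp_force: 0.0
```

Call:
drive_tool --deltas '[{"gripper": 45, "offset": [0, 0, -0.02], "angular": [0, 0, 0]}, {"gripper": 45, "offset": [0, 0, -0.06], "angular": [0, 0, 0]}, {"gripper": 45, "offset": [0, 0, -0.1], "angular": [0, 0, 0]}]'

```text
t: 10.05
eef_pos: [0.5535, -0.2793, 0.1801]
tool_rot: [-0.0, 1.0, -0.012, -0.001]
contact_force: [2.0, -0.3, 0.3]
gripper_width: 0.825
grasp_force: 0.0
```

Call:
drive_tool --deltas '[{"gripper": 0, "offset": [-0.081, -0.219, 0], "angular": [0, 0, 0.042]}, {"gripper": 0, "offset": [-0.081, -0.219, 0], "angular": [0, 0, 0.042]}, {"gripper": 0, "offset": [-0.081, -0.219, 0], "angular": [0, 0, 0.042]}, {"gripper": 0, "offset": [-0.081, -0.219, 0], "angular": [0, 0, 0.042]}, {"gripper": 0, "offset": [-0.081, -0.219, 0], "angular": [0, 0, 0.042]}]'

```text
t: 10.55
eef_pos: [0.4768, -0.0555, 0.1798]
tool_rot: [-0.0, 1.0, -0.027, -0.0]
contact_force: [1.2, -0.7, -0.3]
gripper_width: 1.001
grasp_force: 0.0
```

Call:
drive_tool --deltas '[{"gripper": 0, "offset": [-0.081, -0.219, 0], "angular": [0, 0, 0]}, {"gripper": 0, "offset": [-0.081, -0.219, 0], "angular": [0, 0, 0]}, {"gripper": 0, "offset": [-0.081, -0.219, 0], "angular": [0, 0, 0]}, {"gripper": 0, "offset": [-0.081, -0.219, 0], "angular": [0, 0, 0]}, {"gripper": 0, "offset": [-0.081, -0.219, 0], "angular": [0, 0, 0]}]'

```text
t: 11.05
eef_pos: [0.4086, 0.1678, 0.1801]
tool_rot: [-0.001, 1.0, -0.027, 0.0]
contact_force: [1.1, -0.4, -0.9]
gripper_width: 1.001
grasp_force: 0.0
```

Call:
drive_tool --deltas '[{"gripper": 0, "offset": [0, 0, 0], "angular": [0, 0, 0]}, {"gripper": 0, "offset": [0, 0, 0], "angular": [0, 0, 0]}]'

```text
t: 11.25
eef_pos: [0.4097, 0.165, 0.1799]
tool_rot: [0.0, 1.0, -0.027, -0.0]
contact_force: [-0.9, 0.3, -0.0]
gripper_width: 1.0
grasp_force: 0.0
```

```bash
python3 - <<'E'
from h import *
im=optics.read_camera("wrist"); m=optics.camera_model("wrist"); cv2.imwrite("pics/w4.png",im)
E
python3 go.py .4013 .1633 .075 -3.2
```

```text
t 11.3 p [0.41   0.1639 0.1798] yaw -3.28 zax [-0.    -0.001 -1.   ] q7 -2.25 w 0.996
off [-0.0087  0.0011  0.1048] norm 0.105 ang [ 0.001  0.    -0.002]
```

View pics/w4.png

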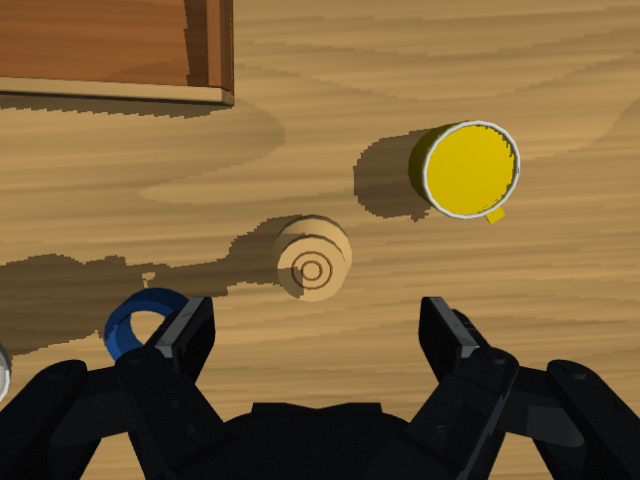

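Bare pot rings are at (312,270), the tape roll at about (150,325) by the left finger, and the yellow lid at (471,170).

```bash
python3 - <<'E'
from h import *
m=optics.camera_model("wrist"); im=cv2.imread("pics/top0.png"); mt=optics.camera_model("top")
print(plane(m,[(312,270)],.052).round(4),plane(m,[(471,170)],.044).round(4))
c=blobs(im,(100,60,30),(130,255,255),60,(155,305,200,350))[0]; print("tape",plane(mt,[cv2.minAreaRect(c)[0]],.02))
E
```

```text
[[0.4023 0.1675 0.052 ]] [[0.4562 0.0713 0.044 ]]
tape [[0.34075592 0.29263533 0.02      ]]
```

Call:
drive_tool --deltas '[{"gripper": 0, "offset": [-0.008, -0.002, 0.03], "angular": [0, 0, 0]}, {"gripper": 0, "offset": [-0.008, -0.002, 0.07], "angular": [0, 0, 0]}, {"gripper": 0, "offset": [-0.008, -0.002, 0.095], "angular": [0, 0, 0]}, {"gripper": 0, "offset": [-0.008, -0.002, 0.104], "angular": [0, 0, 0]}, {"gripper": 0, "offset": [-0.008, -0.002, 0.104], "angular": [0, 0, 0]}]'

```text
t: 11.8
eef_pos: [0.402, 0.1656, 0.0751]
tool_rot: [0.001, 1.0, -0.029, -0.001]
contact_force: [-0.5, 0.2, 0.0]
gripper_width: 1.004
grasp_force: 0.0
```

Call:
drive_tool --deltas '[{"gripper": 140, "offset": [0, 0, 0], "angular": [0, 0, 0]}, {"gripper": 140, "offset": [0, 0, 0], "angular": [0, 0, 0]}, {"gripper": 140, "offset": [0, 0, 0], "angular": [0, 0, 0]}, {"gripper": 140, "offset": [0, 0, 0], "angular": [0, 0, 0]}, {"gripper": 140, "offset": [0, 0, 0], "angular": [0, 0, 0]}]'

```text
t: 12.3
eef_pos: [0.403, 0.1672, 0.0773]
tool_rot: [-0.0, 1.0, -0.029, 0.001]
contact_force: [0.2, -0.1, 5.7]
gripper_width: 0.616
grasp_force: 30.4
```

Call:
drive_tool --deltas '[{"gripper": 140, "offset": [0, 0, -0.03], "angular": [0, 0, 0]}, {"gripper": 140, "offset": [0, 0, -0.07], "angular": [0, 0, 0]}, {"gripper": 140, "offset": [0, 0, -0.11], "angular": [0, 0, 0]}]'

```text
t: 12.6
eef_pos: [0.4018, 0.1669, 0.1878]
tool_rot: [-0.0, 1.0, -0.028, -0.0]
contact_force: [-0.4, 0.3, -0.3]
gripper_width: 0.613
grasp_force: 32.5
```

Call:
drive_tool --deltas '[{"gripper": 140, "offset": [0.03, 0.013, 0], "angular": [0, 0, 0]}, {"gripper": 140, "offset": [0.072, 0.03, 0], "angular": [0, 0, 0]}, {"gripper": 140, "offset": [0.114, 0.047, 0], "angular": [0, 0, 0]}, {"gripper": 140, "offset": [0.156, 0.065, 0], "angular": [0, 0, 0]}, {"gripper": 140, "offset": [0.19, 0.079, 0], "angular": [0, 0, 0]}]'

```text
t: 13.1
eef_pos: [0.5895, 0.0754, 0.1871]
tool_rot: [0.0, 1.0, -0.029, 0.001]
contact_force: [0.2, 0.2, -0.6]
gripper_width: 0.612
grasp_force: 32.6
```

Call:
drive_tool --deltas '[{"gripper": 140, "offset": [0.03, 0.012, 0], "angular": [0, 0, 0]}, {"gripper": 140, "offset": [0.03, 0.012, 0], "angular": [0, 0, 0]}, {"gripper": 140, "offset": [0.03, 0.012, 0], "angular": [0, 0, 0]}, {"gripper": 140, "offset": [0.03, 0.012, 0], "angular": [0, 0, 0]}, {"gripper": 140, "offset": [0.03, 0.012, 0], "angular": [0, 0, 0]}]'

```text
t: 13.6
eef_pos: [0.6156, 0.0646, 0.1862]
tool_rot: [-0.0, 1.0, -0.028, -0.0]
contact_force: [0.6, 0.1, -0.4]
gripper_width: 0.614
grasp_force: 32.5
```

```bash
python3 - <<'E'
from h import *
im=optics.read_camera("wrist"); m=optics.camera_model("wrist"); cv2.imwrite("pics/w5.png",im)
E
python3 go.py .6469 .0479 .0805 -3.2
```

```text
t 13.65 p [0.6157 0.0645 0.1862] yaw -3.18 zax [-0.  0. -1.] q7 -1.91 w 0.616
off [0.0321 0.0149 0.1057] norm 0.111 ang [-0.  0.  0.]
```

View pics/w5.png

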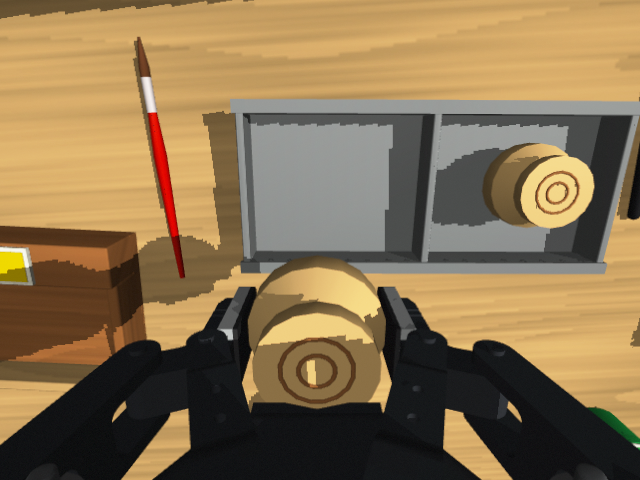

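The crate's empty half has inner rim corners at about (247,113), (428,113), (421,262) and (254,262). The outer rim corners are (232,101) and (243,272). The divider is at columns 421–438.

```bash
python3 - <<'E'
from h import *
m=optics.camera_model("wrist")
P=plane(m,[(247,113),(428,113),(421,262),(254,262)],.03); print(P.round(4),P.mean(0)); print([np.linalg.norm(P[i]-P[i-1]).round(4) for i in range(4)])
print(plane(m,[(232,101),(636,103),(605,272),(242,272)],.03).round(4))
E
```

```text
[[ 0.7019  0.1028  0.03  ]
 [ 0.6956 -0.0079  0.03  ]
 [ 0.5982 -0.0064  0.03  ]
 [ 0.6047  0.109   0.03  ]] [0.65008916 0.04936672 0.03      ]
[np.float64(0.0973), np.float64(0.1109), np.float64(0.0974), np.float64(0.1155)]
[[ 0.7092  0.1111  0.03  ]
 [ 0.6946 -0.1351  0.03  ]
 [ 0.5833 -0.1359  0.03  ]
 [ 0.5978  0.1181  0.03  ]]
```

Call:
drive_tool --deltas '[{"gripper": 140, "offset": [0.033, 0.015, 0], "angular": [0, 0, 0]}, {"gripper": 140, "offset": [0.033, 0.015, 0], "angular": [0, 0, 0]}, {"gripper": 140, "offset": [0.033, 0.015, 0.03], "angular": [0, 0, 0]}, {"gripper": 140, "offset": [0.033, 0.015, 0.06], "angular": [0, 0, 0]}, {"gripper": 140, "offset": [0.033, 0.015, 0.08], "angular": [0, 0, 0]}]'

```text
t: 14.15
eef_pos: [0.6473, 0.0472, 0.1042]
tool_rot: [0.0, 1.0, -0.028, -0.001]
contact_force: [0.7, 0.5, -0.7]
gripper_width: 0.613
grasp_force: 32.5
```

Call:
drive_tool --deltas '[{"gripper": 140, "offset": [0, 0, 0.013], "angular": [0, 0, 0]}, {"gripper": 140, "offset": [0, 0, 0.019], "angular": [0, 0, 0]}, {"gripper": 140, "offset": [0, 0, 0.022], "angular": [0, 0, 0]}, {"gripper": 140, "offset": [0, 0, 0.023], "angular": [0, 0, 0]}, {"gripper": 140, "offset": [0, 0, 0.023], "angular": [0, 0, 0]}]'

```text
t: 14.65
eef_pos: [0.6492, 0.0469, 0.0838]
tool_rot: [-0.0, 1.0, -0.028, 0.001]
contact_force: [-0.8, -0.3, -0.4]
gripper_width: 0.617
grasp_force: 32.5
```

Call:
drive_tool --deltas '[{"gripper": 140, "offset": [-0.001, -0.001, 0.001], "angular": [0, 0, 0]}, {"gripper": 140, "offset": [-0.001, -0.001, 0.002], "angular": [0, 0, 0]}, {"gripper": 140, "offset": [-0.001, -0.001, 0.003], "angular": [0, 0, 0]}, {"gripper": 140, "offset": [-0.001, -0.001, 0.003], "angular": [0, 0, 0]}]'

```text
t: 15.05
eef_pos: [0.6482, 0.048, 0.0823]
tool_rot: [-0.0, 1.0, -0.029, 0.001]
contact_force: [-6.0, -0.3, 15.3]
gripper_width: 0.616
grasp_force: 34.0
```

Call:
drive_tool --deltas '[{"gripper": 45, "offset": [0, 0, 0], "angular": [0, 0, 0]}, {"gripper": 45, "offset": [0, 0, 0], "angular": [0, 0, 0]}, {"gripper": 45, "offset": [0, 0, 0], "angular": [0, 0, 0]}, {"gripper": 45, "offset": [0, 0, 0], "angular": [0, 0, 0]}]'

```text
t: 15.45
eef_pos: [0.6476, 0.0479, 0.0797]
tool_rot: [0.0, 1.0, -0.028, -0.0]
contact_force: [0.0, -0.2, 0.4]
gripper_width: 0.821
grasp_force: 0.0
```

Call:
drive_tool --deltas '[{"gripper": 45, "offset": [0, 0, -0.02], "angular": [0, 0, 0]}, {"gripper": 45, "offset": [0, 0, -0.06], "angular": [0, 0, 0]}, {"gripper": 45, "offset": [0, 0, -0.105], "angular": [0, 0, 0]}]'

```text
t: 15.75
eef_pos: [0.6467, 0.0478, 0.1844]
tool_rot: [0.0, 1.0, -0.028, -0.002]
contact_force: [0.3, 0.2, -0.3]
gripper_width: 0.826
grasp_force: 0.0
```

Call:
drive_tool --deltas '[{"gripper": 0, "offset": [-0.193, -0.012, 0], "angular": [0, 0, 0.062]}, {"gripper": 0, "offset": [-0.193, -0.012, 0], "angular": [0, 0, 0.062]}, {"gripper": 0, "offset": [-0.193, -0.012, 0], "angular": [0, 0, 0.062]}, {"gripper": 0, "offset": [-0.193, -0.012, 0], "angular": [0, 0, 0.062]}, {"gripper": 0, "offset": [-0.193, -0.012, 0], "angular": [0, 0, 0.062]}]'

```text
t: 16.25
eef_pos: [0.4493, 0.0707, 0.184]
tool_rot: [0.001, 0.999, -0.051, -0.003]
contact_force: [0.8, 1.8, -0.6]
gripper_width: 1.002
grasp_force: 0.0
```

Call:
drive_tool --deltas '[{"gripper": 0, "offset": [0, 0, 0], "angular": [0, 0, 0]}, {"gripper": 0, "offset": [0, 0, 0], "angular": [0, 0, 0]}]'

```text
t: 16.45
eef_pos: [0.4572, 0.0709, 0.1853]
tool_rot: [-0.0, 0.999, -0.053, 0.001]
contact_force: [0.2, 0.2, 0.5]
gripper_width: 1.002
grasp_force: 0.0
```

```bash
python3 - <<'E'
from h import *
im=optics.read_camera("wrist"); m=optics.camera_model("wrist"); cv2.imwrite("pics/w6.png",im)
E
python3 go.py .4562 .0713 .076 -6
```

```text
t 16.5 p [0.4573 0.0709 0.1852] yaw -6.09 zax [ 0.002  0.    -1.   ] q7 -2.04 w 1.002
off [-0.0014 -0.0003  0.1092] norm 0.109 ang [-0.001 -0.002 -0.002]
```

View pics/w6.png

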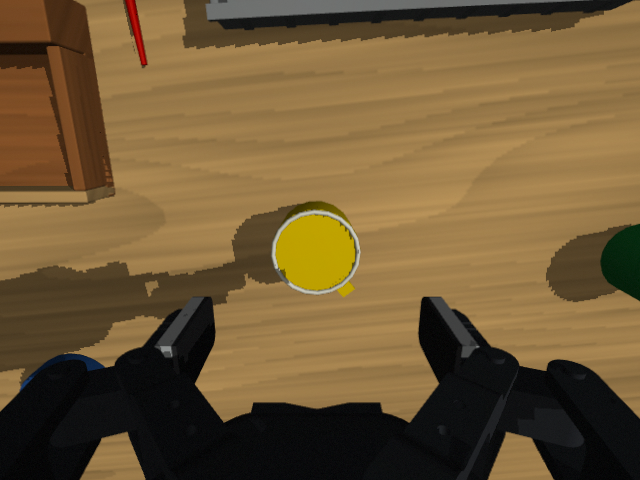

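The yellow lid is centred at (316,252), with its tab at (345,289) pointing away from both finger pads. Grasping it now.

Call:
drive_tool --deltas '[{"gripper": 0, "offset": [-0.001, 0, 0.03], "angular": [0, 0, 0]}, {"gripper": 0, "offset": [-0.001, 0, 0.07], "angular": [0, 0, 0]}, {"gripper": 0, "offset": [-0.001, 0, 0.1], "angular": [0, 0, 0]}, {"gripper": 0, "offset": [-0.001, 0, 0.109], "angular": [0, 0, 0]}, {"gripper": 0, "offset": [-0.001, 0, 0.109], "angular": [0, 0, 0]}]'

```text
t: 17.0
eef_pos: [0.4549, 0.0708, 0.0749]
tool_rot: [0.0, 0.999, -0.053, -0.001]
contact_force: [-0.8, 1.3, 0.1]
gripper_width: 1.005
grasp_force: 0.0
```

Call:
drive_tool --deltas '[{"gripper": 130, "offset": [0, 0, 0], "angular": [0, 0, 0]}, {"gripper": 130, "offset": [0, 0, 0], "angular": [0, 0, 0]}, {"gripper": 130, "offset": [0, 0, 0], "angular": [0, 0, 0]}, {"gripper": 130, "offset": [0, 0, 0], "angular": [0, 0, 0]}, {"gripper": 130, "offset": [0, 0, 0], "angular": [0, 0, 0]}]'

```text
t: 17.5
eef_pos: [0.4559, 0.0711, 0.0774]
tool_rot: [-0.0, 0.999, -0.053, 0.002]
contact_force: [-0.6, -0.1, 7.7]
gripper_width: 0.676
grasp_force: 31.8
```

Call:
drive_tool --deltas '[{"gripper": 130, "offset": [0, 0, -0.03], "angular": [0, 0, 0]}, {"gripper": 130, "offset": [0, 0, -0.07], "angular": [0, 0, 0]}, {"gripper": 130, "offset": [0, 0, -0.11], "angular": [0, 0, 0]}]'

```text
t: 17.8
eef_pos: [0.4542, 0.0708, 0.1875]
tool_rot: [0.0, 0.999, -0.053, -0.0]
contact_force: [1.1, -0.4, -1.2]
gripper_width: 0.673
grasp_force: 32.9
```

Call:
drive_tool --deltas '[{"gripper": 130, "offset": [0.01, -0.028, 0], "angular": [0, 0, 0]}, {"gripper": 130, "offset": [0.025, -0.068, 0], "angular": [0, 0, 0]}, {"gripper": 130, "offset": [0.04, -0.109, 0], "angular": [0, 0, 0]}, {"gripper": 130, "offset": [0.055, -0.15, 0], "angular": [0, 0, 0]}, {"gripper": 130, "offset": [0.07, -0.19, 0], "angular": [0, 0, 0]}]'

```text
t: 18.3
eef_pos: [0.5449, 0.254, 0.1867]
tool_rot: [-0.0, 0.999, -0.053, 0.0]
contact_force: [0.8, -0.1, -1.5]
gripper_width: 0.674
grasp_force: 33.0
```

Call:
drive_tool --deltas '[{"gripper": 130, "offset": [0, -0.01, 0], "angular": [0, 0, 0]}, {"gripper": 130, "offset": [0, -0.01, 0], "angular": [0, 0, 0]}, {"gripper": 130, "offset": [0, -0.01, 0], "angular": [0, 0, 0]}, {"gripper": 130, "offset": [0, -0.01, 0], "angular": [0, 0, 0]}]'

```text
t: 18.7
eef_pos: [0.5451, 0.2601, 0.1859]
tool_rot: [0.001, 0.999, -0.054, -0.0]
contact_force: [0.1, -0.9, -0.9]
gripper_width: 0.675
grasp_force: 32.9
```

```bash
python3 - <<'E'
from h import *
im=optics.read_camera("wrist"); m=optics.camera_model("wrist"); cv2.imwrite("pics/w7.png",im)
E
python3 go.py .5605 .2827 .09 -6
```

```text
t 18.75 p [0.5452 0.2602 0.186 ] yaw -6.18 zax [-0.    -0.001 -1.   ] q7 -2.34 w 0.67
off [ 0.0128 -0.0241  0.0959] norm 0.1 ang [ 0.002  0.    -0.004]
```

View pics/w7.png

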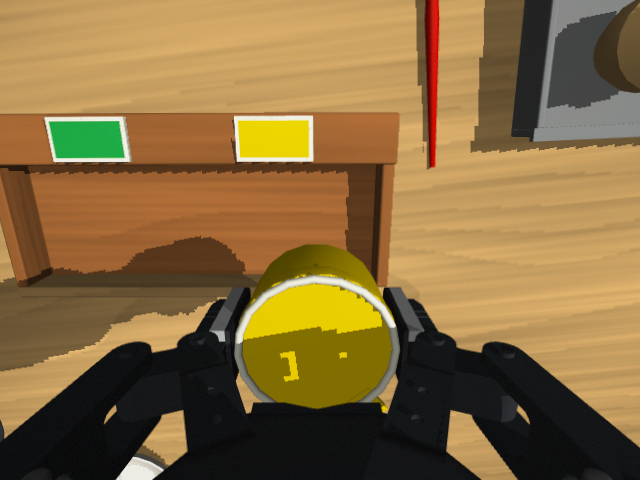

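The tub is held upright. The green swatch is at (88,139) and the yellow one at (274,138). I'll measure them from close up.

```bash
python3 - <<'E'
from h import *
m=optics.camera_model("wrist"); im=cv2.imread("pics/w7.png"); mt=optics.camera_model("top")
c=[cv2.minAreaRect(blobs(im,lo,hi,100,roi)[0])[0] for lo,hi,roi in [((20,140,90),(35,255,255),(230,110,318,165)),((45,120,50),(85,255,255),(40,110,135,165))]]
P=plane(m,c,.043)[:,:2]; d=P[1]-P[0]; L=np.linalg.norm(d); u=d/L; x=np.array([u[1],-u[0]])
print(c,P.round(4),L,np.degrees(np.arctan2(x[1],x[0])),"places",(P-.057*x).round(4))
# lip: inner edge point & ledge front
print(plane(m,[(200,287)],.034).round(4),plane(m,[(200,164)],.040).round(4))
E
```

```text
[(273.0, 138.0), (86.0, 139.0)] [[0.6169 0.2784]
 [0.6286 0.3882]] 0.11042903045979201 -6.072124000123844 places [[0.5602 0.2844]
 [0.5719 0.3943]]
[[0.5239 0.3442 0.034 ]] [[0.6067 0.3251 0.04  ]]
```

Call:
drive_tool --deltas '[{"gripper": 130, "offset": [0.0125, -0.025, 0], "angular": [0, 0, 0]}, {"gripper": 130, "offset": [0.0125, -0.025, 0], "angular": [0, 0, 0]}, {"gripper": 130, "offset": [0.0125, -0.025, 0.03], "angular": [0, 0, 0]}, {"gripper": 130, "offset": [0.0125, -0.025, 0.06], "angular": [0, 0, 0]}, {"gripper": 130, "offset": [0.0125, -0.025, 0.08], "angular": [0, 0, 0]}]'

```text
t: 19.25
eef_pos: [0.5596, 0.284, 0.1042]
tool_rot: [0.001, 0.999, -0.053, -0.001]
contact_force: [-0.4, -0.4, -1.5]
gripper_width: 0.672
grasp_force: 32.9
```

Call:
drive_tool --deltas '[{"gripper": 130, "offset": [0, 0, 0.01], "angular": [0, 0, 0]}, {"gripper": 130, "offset": [0, 0, 0.014], "angular": [0, 0, 0]}, {"gripper": 130, "offset": [0, 0, 0.017], "angular": [0, 0, 0]}, {"gripper": 130, "offset": [0, 0, 0.018], "angular": [0, 0, 0]}, {"gripper": 130, "offset": [0, 0, 0.018], "angular": [0, 0, 0]}]'

```text
t: 19.75
eef_pos: [0.5609, 0.2862, 0.0887]
tool_rot: [-0.0, 0.999, -0.053, 0.001]
contact_force: [-0.3, -0.7, -1.7]
gripper_width: 0.665
grasp_force: 32.9
```

Call:
drive_tool --deltas '[{"gripper": 130, "offset": [0, 0.002, 0.001], "angular": [0, 0, 0]}, {"gripper": 130, "offset": [0, 0.002, 0.002], "angular": [0, 0, 0]}, {"gripper": 130, "offset": [0, 0.002, 0.003], "angular": [0, 0, 0]}, {"gripper": 130, "offset": [0, 0.002, 0.003], "angular": [0, 0, 0]}]'

```text
t: 20.15
eef_pos: [0.5606, 0.2841, 0.0874]
tool_rot: [-0.0, 0.999, -0.053, 0.001]
contact_force: [-5.8, -3.1, 16.3]
gripper_width: 0.668
grasp_force: 34.7
```

Call:
drive_tool --deltas '[{"gripper": 30, "offset": [0, 0, 0], "angular": [0, 0, 0]}, {"gripper": 30, "offset": [0, 0, 0], "angular": [0, 0, 0]}, {"gripper": 30, "offset": [0, 0, 0], "angular": [0, 0, 0]}, {"gripper": 30, "offset": [0, 0, 0], "angular": [0, 0, 0]}]'

```text
t: 20.55
eef_pos: [0.5602, 0.2839, 0.0847]
tool_rot: [0.0, 0.999, -0.053, -0.0]
contact_force: [-0.5, -0.1, -0.2]
gripper_width: 0.881
grasp_force: 0.0
```

Call:
drive_tool --deltas '[{"gripper": 30, "offset": [0, 0, -0.02], "angular": [0, 0, 0]}, {"gripper": 30, "offset": [0, 0, -0.06], "angular": [0, 0, 0]}, {"gripper": 30, "offset": [0, 0, -0.1], "angular": [0, 0, 0]}]'

```text
t: 20.85
eef_pos: [0.5597, 0.2837, 0.185]
tool_rot: [0.001, 0.999, -0.053, -0.001]
contact_force: [1.7, 0.9, 1.4]
gripper_width: 0.882
grasp_force: 0.0
```

Call:
drive_tool --deltas '[{"gripper": 0, "offset": [-0.048, 0.235, 0], "angular": [0, 0, 0]}, {"gripper": 0, "offset": [-0.048, 0.235, 0], "angular": [0, 0, 0]}, {"gripper": 0, "offset": [-0.048, 0.235, 0], "angular": [0, 0, 0]}, {"gripper": 0, "offset": [-0.048, 0.235, 0], "angular": [0, 0, 0]}, {"gripper": 0, "offset": [-0.048, 0.235, 0], "angular": [0, 0, 0]}]'

```text
t: 21.35
eef_pos: [0.4864, 0.0525, 0.1848]
tool_rot: [0.0, 0.999, -0.054, -0.0]
contact_force: [1.0, -0.5, -0.2]
gripper_width: 1.001
grasp_force: 0.0
```

Call:
drive_tool --deltas '[{"gripper": 0, "offset": [-0.048, 0.235, 0], "angular": [0, 0, -0.9]}, {"gripper": 0, "offset": [-0.048, 0.235, 0], "angular": [0, 0, -0.9]}, {"gripper": 0, "offset": [-0.048, 0.235, 0], "angular": [0, 0, -0.9]}, {"gripper": 0, "offset": [-0.048, 0.235, 0], "angular": [0, 0, -0.9]}, {"gripper": 0, "offset": [-0.048, 0.235, 0], "angular": [0, 0, -0.9]}]'

```text
t: 21.85
eef_pos: [0.4207, -0.1573, 0.185]
tool_rot: [0.0, 0.961, 0.278, 0.0]
contact_force: [0.7, 0.1, -0.2]
gripper_width: 1.002
grasp_force: 0.0
```

Call:
drive_tool --deltas '[{"gripper": 0, "offset": [0, 0, 0], "angular": [0, 0, 0]}, {"gripper": 0, "offset": [0, 0, 0], "angular": [0, 0, 0]}]'

```text
t: 22.05
eef_pos: [0.421, -0.1567, 0.1849]
tool_rot: [-0.0, 0.962, 0.273, 0.0]
contact_force: [0.3, 0.5, 0.6]
gripper_width: 1.002
grasp_force: 0.0
```

```bash
python3 - <<'E'
from h import *
im=optics.read_camera("wrist"); m=optics.camera_model("wrist"); cv2.imwrite("pics/w8.png",im)
E
python3 go.py .415 -.173 .076 34.5
```

```text
t 22.1 p [ 0.4216 -0.1554  0.1849] yaw 31.84 zax [ 0.  0. -1.] q7 -0.91 w 0.999
off [-0.015   0.0115  0.1089] norm 0.111 ang [-0.    -0.001 -0.059]
```

View pics/w8.png

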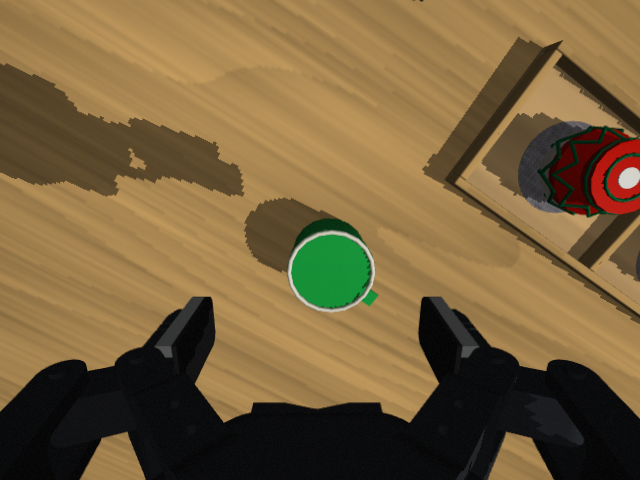

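The green lid is at (332,271) with its tab at (370,297), about 34° from the finger line. I'll turn a further 11° and check the position.

```bash
python3 - <<'E'
from h import *
m=optics.camera_model("wrist"); print(plane(m,[(332,271)],.044))
E
```

```text
[[ 0.41508601 -0.17031591  0.044     ]]
```

Call:
drive_tool --deltas '[{"gripper": 0, "offset": [-0.014, 0.011, 0], "angular": [0, 0, -0.25]}, {"gripper": 0, "offset": [-0.014, 0.011, 0.02], "angular": [0, 0, -0.25]}, {"gripper": 0, "offset": [-0.014, 0.011, 0.06], "angular": [0, 0, -0.25]}, {"gripper": 0, "offset": [-0.014, 0.011, 0.09], "angular": [0, 0, -0.25]}, {"gripper": 0, "offset": [-0.014, 0.011, 0.1085], "angular": [0, 0, -0.25]}]'

```text
t: 22.6
eef_pos: [0.4155, -0.1701, 0.0745]
tool_rot: [-0.001, 0.929, 0.369, -0.0]
contact_force: [0.3, -0.2, 0.4]
gripper_width: 0.997
grasp_force: 0.0
```

Call:
drive_tool --deltas '[{"gripper": 130, "offset": [0, 0, 0], "angular": [0, 0, 0]}, {"gripper": 130, "offset": [0, 0, 0], "angular": [0, 0, 0]}, {"gripper": 130, "offset": [0, 0, 0], "angular": [0, 0, 0]}, {"gripper": 130, "offset": [0, 0, 0], "angular": [0, 0, 0]}, {"gripper": 130, "offset": [0, 0, 0], "angular": [0, 0, 0]}]'

```text
t: 23.1
eef_pos: [0.4158, -0.1726, 0.0772]
tool_rot: [0.001, 0.93, 0.368, 0.001]
contact_force: [-0.0, -0.2, -0.8]
gripper_width: 0.67
grasp_force: 32.2
```

Call:
drive_tool --deltas '[{"gripper": 130, "offset": [0, 0, -0.03], "angular": [0, 0, 0]}, {"gripper": 130, "offset": [0, 0, -0.07], "angular": [0, 0, 0]}, {"gripper": 130, "offset": [0, 0, -0.11], "angular": [0, 0, 0]}]'

```text
t: 23.4
eef_pos: [0.4148, -0.1723, 0.1878]
tool_rot: [-0.0, 0.93, 0.368, -0.0]
contact_force: [1.2, -0.9, -0.9]
gripper_width: 0.672
grasp_force: 32.9
```

Call:
drive_tool --deltas '[{"gripper": 130, "offset": [0, 0, 0], "angular": [0, 0, 0.19]}, {"gripper": 130, "offset": [0, 0, 0], "angular": [0, 0, 0.38]}, {"gripper": 130, "offset": [0, 0, 0], "angular": [0, 0, 0.57]}, {"gripper": 130, "offset": [0, 0, 0], "angular": [0, 0, 0.76]}, {"gripper": 130, "offset": [0, 0, 0], "angular": [0, 0, 0.95]}]'

```text
t: 23.9
eef_pos: [0.4151, -0.1725, 0.1868]
tool_rot: [0.0, 1.0, 0.0, 0.0]
contact_force: [1.1, -0.8, -1.3]
gripper_width: 0.673
grasp_force: 32.9
```

```bash
python3 go.py .46 .02 .187 -6 .51 .21 .187 -6 .558 .375 .187 -6
```

```text
t 23.9 p [ 0.4151 -0.1725  0.1868] yaw 0.06 zax [ 0.001 -0.    -1.   ] q7 -1.37 w 0.673
off [ 0.0451 -0.1925 -0.0002] norm 0.198 ang [ 0.    -0.001  0.135]
off [ 0.0299 -0.1942 -0.    ] norm 0.196 ang [0. 0. 0.]
off [ 0.0305 -0.1691 -0.    ] norm 0.172 ang [0. 0. 0.]
```

Call:
drive_tool --deltas '[{"gripper": 130, "offset": [0.007, -0.03, 0], "angular": [0, 0, 0.027]}, {"gripper": 130, "offset": [0.016, -0.07, 0], "angular": [0, 0, 0.054]}, {"gripper": 130, "offset": [0.026, -0.11, 0], "angular": [0, 0, 0.081]}, {"gripper": 130, "offset": [0.035, -0.15, 0], "angular": [0, 0, 0.108]}, {"gripper": 130, "offset": [0.045, -0.192, 0], "angular": [0, 0, 0.135]}]'

```text
t: 24.4
eef_pos: [0.4589, 0.0211, 0.1869]
tool_rot: [0.0, 0.999, -0.05, 0.0]
contact_force: [1.3, -0.2, -1.6]
gripper_width: 0.671
grasp_force: 32.9
```

Call:
drive_tool --deltas '[{"gripper": 130, "offset": [0.006, -0.04, 0], "angular": [0, 0, 0]}, {"gripper": 130, "offset": [0.012, -0.08, 0], "angular": [0, 0, 0]}, {"gripper": 130, "offset": [0.018, -0.12, 0], "angular": [0, 0, 0]}, {"gripper": 130, "offset": [0.024, -0.16, 0], "angular": [0, 0, 0]}, {"gripper": 130, "offset": [0.03, -0.194, 0], "angular": [0, 0, 0]}]'

```text
t: 24.9
eef_pos: [0.5078, 0.2123, 0.1869]
tool_rot: [-0.0, 0.999, -0.049, 0.0]
contact_force: [0.1, 0.0, -1.7]
gripper_width: 0.669
grasp_force: 32.9
```

Call:
drive_tool --deltas '[{"gripper": 130, "offset": [0.007, -0.038, 0], "angular": [0, 0, 0]}, {"gripper": 130, "offset": [0.014, -0.076, 0], "angular": [0, 0, 0]}, {"gripper": 130, "offset": [0.02, -0.112, 0], "angular": [0, 0, 0]}, {"gripper": 130, "offset": [0.026, -0.145, 0], "angular": [0, 0, 0]}, {"gripper": 130, "offset": [0.03, -0.168, 0], "angular": [0, 0, 0]}]'

```text
t: 25.4
eef_pos: [0.554, 0.3769, 0.1867]
tool_rot: [-0.001, 0.999, -0.048, 0.0]
contact_force: [0.0, -0.6, -0.6]
gripper_width: 0.674
grasp_force: 32.9
```

Call:
drive_tool --deltas '[{"gripper": 130, "offset": [0, 0, 0], "angular": [0, 0, 0]}, {"gripper": 130, "offset": [0, 0, 0], "angular": [0, 0, 0]}, {"gripper": 130, "offset": [0, 0, 0], "angular": [0, 0, 0]}]'

```text
t: 25.7
eef_pos: [0.5543, 0.3725, 0.1863]
tool_rot: [0.001, 0.999, -0.05, -0.0]
contact_force: [-0.1, -0.1, -1.9]
gripper_width: 0.671
grasp_force: 32.9
```

```bash
python3 go.py .5717 .3935 .0895 -6
```

```text
t 25.7 p [0.5543 0.3725 0.1863] yaw -5.72 zax [-0.    -0.001 -1.   ] q7 -2.49 w 0.671
off [ 0.0153 -0.0227  0.0968] norm 0.101 ang [0.002 0.    0.006]
```

Call:
drive_tool --deltas '[{"gripper": 130, "offset": [0.015, -0.022, 0], "angular": [0, 0, 0]}, {"gripper": 130, "offset": [0.015, -0.022, 0], "angular": [0, 0, 0]}, {"gripper": 130, "offset": [0.015, -0.022, 0.03], "angular": [0, 0, 0]}, {"gripper": 130, "offset": [0.015, -0.022, 0.06], "angular": [0, 0, 0]}, {"gripper": 130, "offset": [0.015, -0.022, 0.08], "angular": [0, 0, 0]}]'

```text
t: 26.2
eef_pos: [0.5707, 0.3923, 0.1045]
tool_rot: [0.001, 0.999, -0.05, -0.001]
contact_force: [0.2, -0.4, -1.0]
gripper_width: 0.673
grasp_force: 32.9
```

Call:
drive_tool --deltas '[{"gripper": 130, "offset": [0, 0, 0.01], "angular": [0, 0, 0]}, {"gripper": 130, "offset": [0, 0, 0.014], "angular": [0, 0, 0]}, {"gripper": 130, "offset": [0, 0, 0.017], "angular": [0, 0, 0]}, {"gripper": 130, "offset": [0, 0, 0.018], "angular": [0, 0, 0]}, {"gripper": 130, "offset": [0, 0, 0.018], "angular": [0, 0, 0]}]'

```text
t: 26.7
eef_pos: [0.5716, 0.395, 0.0893]
tool_rot: [-0.0, 0.999, -0.049, 0.001]
contact_force: [0.8, -0.2, -0.5]
gripper_width: 0.674
grasp_force: 32.9
```

```bash
python3 go.py .5717 .3935 .0865 -6; python3 -c "
from station import bot;print(bot.get_obs()['contact_force'])"
```

```text
t 26.7 p [0.5716 0.395  0.0893] yaw -5.64 zax [ 0.001  0.001 -1.   ] q7 -2.52 w 0.674
off [0.0002 0.0015 0.0028] norm 0.003 ang [-0.001 -0.001  0.008]
[ 0.81422729 -0.23207956 -0.4823222 ]
```

Call:
drive_tool --deltas '[{"gripper": 130, "offset": [0, 0.001, 0.001], "angular": [0, 0, 0]}, {"gripper": 130, "offset": [0, 0.001, 0.002], "angular": [0, 0, 0]}, {"gripper": 130, "offset": [0, 0.001, 0.003], "angular": [0, 0, 0]}, {"gripper": 130, "offset": [0, 0.001, 0.0035], "angular": [0, 0, 0]}]'

```text
t: 27.1
eef_pos: [0.5715, 0.3937, 0.087]
tool_rot: [0.0, 0.999, -0.049, 0.0]
contact_force: [-5.5, -4.9, 16.0]
gripper_width: 0.674
grasp_force: 34.3
```

Set down. Release, lift, pull back towards the base a little and inspect.

Call:
drive_tool --deltas '[{"gripper": 30, "offset": [0, 0, 0], "angular": [0, 0, 0]}, {"gripper": 30, "offset": [0, 0, 0], "angular": [0, 0, 0]}, {"gripper": 30, "offset": [0, 0, 0], "angular": [0, 0, 0]}, {"gripper": 30, "offset": [0, 0, 0], "angular": [0, 0, 0]}]'

```text
t: 27.5
eef_pos: [0.5711, 0.3937, 0.0847]
tool_rot: [0.0, 0.999, -0.049, -0.0]
contact_force: [-0.0, -0.8, -0.1]
gripper_width: 0.88
grasp_force: 0.0
```

Call:
drive_tool --deltas '[{"gripper": 30, "offset": [0, 0, -0.02], "angular": [0, 0, 0]}, {"gripper": 30, "offset": [0, 0, -0.06], "angular": [0, 0, 0]}, {"gripper": 30, "offset": [0, 0, -0.1], "angular": [0, 0, 0]}, {"gripper": 30, "offset": [0, 0, -0.14], "angular": [0, 0, 0]}]'

```text
t: 27.9
eef_pos: [0.5709, 0.3935, 0.2261]
tool_rot: [0.0, 0.999, -0.049, -0.0]
contact_force: [0.5, 0.2, -0.3]
gripper_width: 0.881
grasp_force: 0.0
```

Call:
drive_tool --deltas '[{"gripper": 0, "offset": [-0.12, 0, 0], "angular": [0, 0, 0]}, {"gripper": 0, "offset": [-0.12, 0, 0], "angular": [0, 0, 0]}, {"gripper": 0, "offset": [-0.12, 0, 0], "angular": [0, 0, 0]}, {"gripper": 0, "offset": [-0.12, 0, 0], "angular": [0, 0, 0]}, {"gripper": 0, "offset": [-0.12, 0, 0], "angular": [0, 0, 0]}]'

```text
t: 28.4
eef_pos: [0.4521, 0.4055, 0.2251]
tool_rot: [-0.0, 0.999, -0.049, 0.0]
contact_force: [0.3, 0.6, -0.0]
gripper_width: 0.997
grasp_force: 0.0
```

```bash
python3 - <<'E'
from h import *
im=optics.read_camera("top"); sd=optics.read_camera("side"); m=optics.camera_model("top"); cv2.imwrite("pics/top9.png",im)
a=cv2.resize(im[150:350,90:540],(800,356),interpolation=cv2.INTER_CUBIC); b=cv2.resize(sd[130:430,120:480],(288,240))
o=np.zeros((600,800,3),np.uint8); o[:356]=a; o[358:598,:288]=b; o[358:598,300:780]=cv2.resize(sd[150:300,180:480],(480,240)); cv2.imwrite("pics/fin.png",o)
for n,lo,hi,z,roi in [("yel",(20,115,90),(35,255,255),.054,(170,200,215,250)),("grn",(40,60,60),(90,255,255),.054,(110,196,170,250)),("red1",(0,120,40),(10,255,255),.046,(415,200,468,265)),("red2",(0,120,40),(10,255,255),.046,(470,200,525,265))]:
    for c in blobs(im,lo,hi,60,roi)[:1]: print(n,cv2.contourArea(c),plane(m,[cv2.minAreaRect(c)[0]],z).round(4))
E
```

```text
yel 366.0 [[0.5605 0.2829 0.054 ]]
grn 400.0 [[0.5679 0.392  0.054 ]]
red1 349.0 [[ 0.5533 -0.2803  0.046 ]]
red2 292.0 [[ 0.5558 -0.4064  0.046 ]]
```

View pics/fin.png

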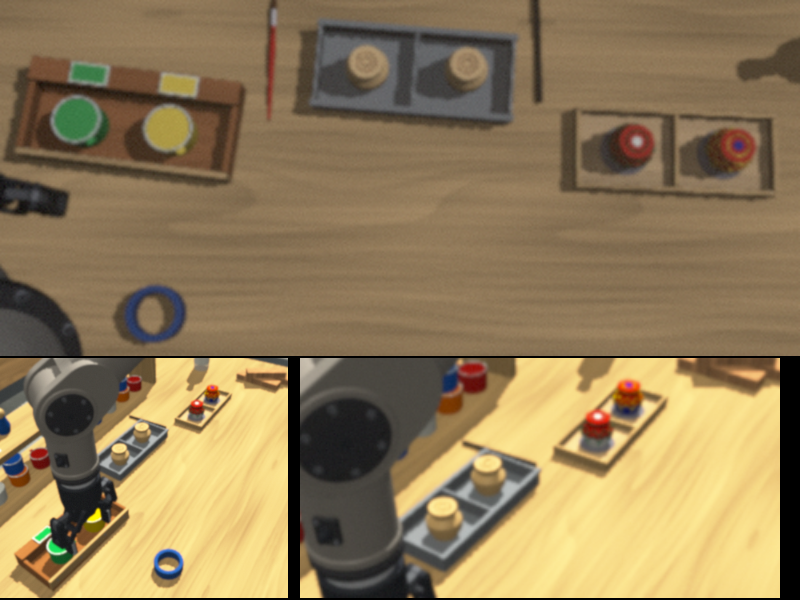

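```bash
python3 - <<'E'
from h import *
m=optics.camera_model("top"); px=np.array([(738.5,146.5),(637,142),(366.5,65)])/1.778+[90,150]
print(plane(m,px,.058).round(4))
E
```

```text
[[ 0.5502 -0.4034  0.058 ]
 [ 0.5533 -0.282   0.058 ]
 [ 0.6423  0.0458  0.058 ]]
```

Everything is standing upright within a few millimetres of its place: pots at crop pixels (738,146), (637,142) and (366,65), and each tub in front of its own swatch. Handing in.

```bash
python3 -c "
from station import bot;print(bot.hand_in())"
```

```text
the job is handed in; nothing more can be done
None
```

The job is handed in: both painted pots are in the tray cells, the bare pot is in the empty half of the crate, and each tub is in front of its own swatch. In the last camera check all were upright and within about 6 mm of their places, after about 28 s of robot time.

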